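# Hold a relay's recessed test button down with the push rod

### The job

Take the orange-handled push rod out of the wooden tool rack and, with the rod and not the gripper, slide the dust shutter on top of the relay fully open. Then reach the rod down through the uncovered hole and press the red test button inside fully home without forcing it, so that the relay's contacts can be checked. Finish like that, with the rod still gripped and the button held down, and leave the loose parts on the table where they lie.

Things in the scene. Friction and masses are not known exactly. Their poses are not given: they have to be found in the camera images.
- relay: Fixed: relay with see-through amber case and black top plate, plugged into a grey test base. Origin: centre of the underside, on the table. Base 170 (x) x 120 (y) x 28 mm high; hollow case 110 (x) x 64 (y), centred; top face 114 mm above the table, top plate 6 mm thick. Its x axis is the way the shutter opens. Two 3.5 mm high shutter guides run along x, 27 mm apart. Place and yaw vary.
- hole (a point): Centre of the round hole, 16 mm in diameter, in the relay's top plate, level with the top face (22 mm from the relay's centre towards its -x). Covered by the shutter at the start.
- button_top (a point): Centre of the top face of the red test button: a flat disc 20 mm in diameter straight below the hole, 25 mm under the top face when up. It moves down with the button.
- test_button (a joint): Travel of the test button in m: 0 up, 0.007 fully home against its stop. Its spring pushes back with 2 N at the start of the travel and 6 N fully home; it rises again when let go.
- shutter (a joint): Travel of the dust shutter in m along the relay's x: 0 shut, 0.026 fully open; starts between 0 and 0.006. About 1 N slides it; it stays where left. An aluminium plate 38 (x) x 26 (y) mm, upper face 3.5 mm above the relay's top face; shut, it reaches from 14 mm on the -x side of the hole's centre to 24 mm on the +x side.
- shutter_rib (a point): Yellow rib across the shutter near its +x end, 22 mm wide (relay's y), 4 mm thick, 10 mm high above the shutter plate. The point is the middle of the top edge of its upright face that looks to the relay's -x; shut, that face is 18 mm from the hole's centre. Push this face towards the relay's +x to open; the point moves with the shutter.
- rack: Fixed: wooden tool rack 60 (x) x 120 (y) mm, top board at 100 mm above the table, 12 mm thick, with three through holes 13 mm in diameter in a row along its y, 34 mm apart; the rod stands in the middle one, the others are empty. Origin: centre of the underside. It varies in place and turn.
- push_rod: Loose: insulated push rod, about 70 g, 152 mm long, upright in the rack. Origin: underside of its collar, on the rack's top at the start; z along the rod, up. A white round shaft 8 mm in diameter reaches 90 mm below the origin to a flat tip; the orange collar is 30 mm in diameter, 6 mm high; on it the round orange handle, 22 mm in diameter, 56 mm long (its top 62 mm above the origin).
- rod_tip (a point): Centre of the flat lower end of the rod's shaft, 90 mm below its origin.
- rod_grip (a point): Point on the rod's axis to grip at: 30 mm above its origin, in the lower half of the handle.
- housing: Bystander, loose: cracked empty amber relay housing, an open-topped box 110 x 64 x 82 mm, origin under its centre.
- pole_a: Bystander, loose: dark iron pole piece, an L 60 x 26 mm, 36 mm high at one end; origin under its centre.
- pole_b: Bystander, loose: the second pole piece, same as the first.
- fuse_carrier: Bystander, loose: white porcelain fuse carrier 85 x 30 mm, 36 mm high; origin under its centre.

How it is judged:
On the way, in this order (a step that is already met when the one before it is completed fails the run):
1. the push rod is drawn out of the rack in the gripper (contact force between the fingers and push_rod above 3 N and contact force between push_rod and rack below 0.2 N and height (world z) of rod_tip above 0.105 m), for 0.1 s.
2. the shutter is slid open (value of joint shutter above 0.022 m), for 0.2 s.
3. the rod's tip is through the hole (z of rod_tip in the frame of hole below -0.012 m and horizontal distance between rod_tip and hole below 0.009 m), for 0.1 s.
At the end, for the whole second after the job is handed in: The rod, still gripped by the fingers, reaches through the hole and holds the test button at least 5.5 mm down its 7 mm travel, pushing with more than 2 N, all through the last second; the shutter stands open (22 mm or more of 26) (value of joint test_button above 0.0055 m and contact force between push_rod and relay above 2 N and horizontal distance between rod_tip and hole below 0.01 m and z of rod_tip in the frame of hole below -0.029 m and contact force between the fingers and push_rod above 3 N and value of joint shutter above 0.022 m); the arm keeps its last pose, push and grip.
It fails at once if the rod is forced: more than 30 N between rod and relay (contact force between push_rod and relay above 30 N).
It fails at once if the gripper touches the relay or its shutter (contact force between the fingers and relay above 1 N).
It fails at once if a loose part on the table is shifted by more than 15 mm (distance of any of housing, pole_a, pole_b, fuse_carrier from where it was at the start of the episode above 0.015 m).
It also fails if it takes over 48 s, if anything falls off the work surface, if the arm or the gripper's body presses on something with over 40 N, if the wrist force passes 120 N, or if a joint passes its speed limit or range.

### The arm

A 7-joint arm with a two-finger parallel gripper is mounted at the origin on the work surface. World frame = base frame: x ahead of the robot, y to its left, z up, the work surface at z = 0. Lengths are in m, angles in rad, forces in N, time in s.
With the tool pointing down it reaches from about 0.4 to 0.85 m from the base axis. Payload 10.4 kg.
Tool frame: the origin (TCP) lies midway between the tips of the shut fingers; the grasp point (between the pads) lies 19 mm behind it (manip.grasp_offset is the distance from the TCP to the grasp point, in m); z points along the fingers, y is the line along which they close (so a half turn about z gives the same grasp; the last joint's range is limited). The gripper opens to 85 mm and grips with 20 to 120 N. Pads are 22 mm wide; open, the fingers measure 114 mm over their backs; the gripper's body (76 mm by 85 mm) begins 54 mm behind the grasp point. The pads swing forward as they close: fully open they stand 13 mm farther back than shut.
Start: joints at [1.24, 0.332, -0.065, 1.46, 0.022, 1.35, -0.088], TCP at [0.189, -0.596, 0.231] pointing down, gripper open.
Joint ranges: [-2.6, 2.6], [-0.5, 2.12], [-1.47, 1.34], [0.16, 2.42], [-1.27, 4.41], [0.06, 2.06], [-2.6, 2.6]. Speed limits (rad/s): [2.22, 2.22, 2.79, 2.79, 3.14, 3.14, 3.14].

### API

Orientations are given as a unit quaternion [x, y, z, w].
In Python, from workcell import manip, cams, workorder gives the robot as it stands (manip), with the cameras (cams) and the job (workorder).
- The arm moves only by the shell command python3 jog.py 'ROWS' [FORCE]. ROWS is a JSON list that holds a single list of rows (three levels of brackets), with 1 to 20 rows, each of 7 numbers: a rotation vector rx, ry, rz in a scale on which 1.0 is 2 pi rad, then dx, dy, dz in a scale on which 1.0 is 0.8 m, then the opening from 0.0 (shut) to 1.0 (fully open); each row is the pose to reach, as a shift and turn from the pose commanded when the command began, along the tool's axes at that moment; what a row does not reach only later rows make up. A row lasts 1/8 s, in which the tool goes at most 0.0625 m and 0.188 rad, less where a joint would pass 70% of its speed; a pose out of reach is approached as far as the arm can. The fingers move at their own pace and stop on an object; FORCE is the grip in N (left out, the last holds). Time passes only in rows, so rows that do not move let the fingers close. It prints the time, the measured TCP pose, the force, the opening and the grip force at its end. No shift or turn number may pass 1 either way. Input that does not fit is refused with a message, and nothing moves.
- manip.get_obs(): the state, without advancing time (a new reading comes with each control period).
- cams.camera(name): name is "scene" or "top"; returns the picture (420x560x3 uint8, blue, green, red); there is no depth.
- cams.calibration(name): a dict with "fx", "fy", "cx", "cy" (pixels), "world_from_camera" (4x4, takes a point from camera to world coordinates). Camera axes: x right, y up, looking along -z (the intrinsics and any distortion apply to the point x, -y, -z); pixel columns grow to the right and rows downward; lengths in m; the calibration is good to about 2 mm. A picture is of the moment at which its call begins. calibration takes no time and is no camera call.
- workorder.hand_in(): hands the job in; it is judged then, once.
The state is a dict: "clock": time; "joint_pos": joint angles; "joint_velocities": joint speeds; "tau": joint torques, N m; "position": TCP position; "ee_rot": TCP orientation; "ft_force": force on the tool from outside, world axes, zero at the start; "torque": the same for the moment, N m; "grip_width": opening from 0.0 (shut) to 1.0 (fully open); "grasp_force": force on a finger pad.
Only numpy, scipy, OpenCV 4.12 (cv2) and the standard library are available. Lean on these libraries where they do the work, as an engineer would, in place of code of your own. Each camera call takes 0.05 s, during which the arm holds its last target. There are 200 camera calls.

## Working session

There is one attempt and no reset: what is moved stays moved. The work goes in short steps, Python scripts to look and compute and a shell command to move; the robot and the scene stay as the last step left them, time stands still between calls to the robot, and variables do not carry over. Pictures are saved under pics/ and viewed, at most 10 in all, crops included, and the job is handed in when it is done.

```bash
ls; mkdir -p pics; python3 - <<'E'
from workcell import manip, cams, workorder
import cv2,numpy as np
np.set_printoptions(precision=4,suppress=True)
for n in("scene","top"):
    im=cams.camera(n);cv2.imwrite(f"pics/{n}0.png",im)
    print(cams.calibration(n))
print(manip.get_obs(),manip.grasp_offset)
E
```

```text
jog.py
pics
workcell.py
{'fx': 546.9505959336365, 'fy': 546.9505959336365, 'cx': 278.4963144683758, 'cy': 219.62465334376373, 'world_from_camera': array([[ 0.4177, -0.6197,  0.6645,  1.3467],
       [ 0.9086,  0.2831, -0.3072, -0.3811],
       [ 0.0023,  0.7321,  0.6812,  0.898 ],
       [ 0.    ,  0.    ,  0.    ,  1.    ]])}
{'fx': 400.06590710954185, 'fy': 400.06590710954185, 'cx': 274.3095452292113, 'cy': 215.28103560801713, 'world_from_camera': array([[-0.027 ,  0.9901, -0.1374,  0.4873],
       [-0.9996, -0.0277, -0.0035,  0.0026],
       [-0.0073,  0.1372,  0.9905,  0.8544],
       [ 0.    ,  0.    ,  0.    ,  1.    ]])}
{'clock': 0.1, 'joint_pos': array([ 1.2404,  0.3328, -0.0647,  1.4608,  0.0216,  1.3499, -0.0885]), 'joint_velocities': array([-0.0025, -0.0005,  0.0012, -0.0007,  0.0006, -0.0015, -0.0011]), 'tau': array([  0.0036, -62.6742,   0.0507, -39.2429,   0.0165,   0.007 ,
         0.0001]), 'position': array([ 0.1892, -0.5953,  0.2306]), 'ee_rot': array([ 0.9882,  0.1533, -0.0001, -0.0006]), 'ft_force': array([ 0.1877, -0.1318,  0.4921]), 'torque': array([0.0346, 0.0029, 0.0275]), 'grasp_force': 0.0, 'grip_width': 0.9977454378157088} 0.0187
```

View pics/scene0.png

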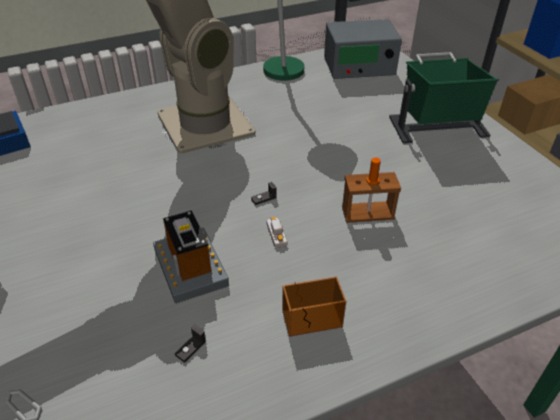

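View pics/top0.png

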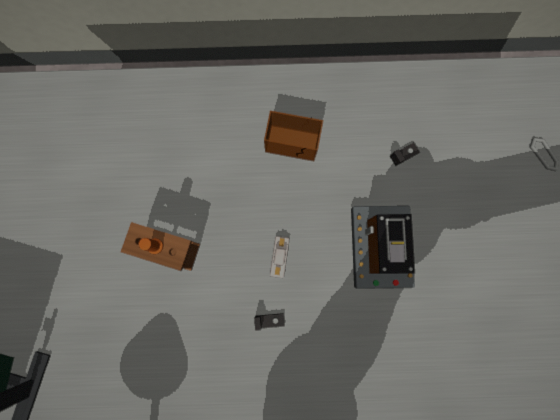

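The scene image shows the relay at about (190,250) and the rack at (370,195) with the orange handle at (375,170). In the top image the relay is at about (390,245) and the rack at (160,247). I'll zoom in on both.

```bash
python3 - <<'E'
import cv2,numpy as np
s=cv2.imread("pics/scene0.png");t=cv2.imread("pics/top0.png")
def c(im,x,y,w,h,k):return cv2.resize(im[y:y+h,x:x+w],(w*k,h*k),interpolation=cv2.INTER_CUBIC)
P=[c(t,350,200,80,100,0+5),c(t,115,215,80,60,5),c(s,150,200,80,100,5),c(s,340,150,80,60,5)]
a=np.vstack([P[0][:300],P[1]])
# 4 panels 400x300
cv2.imwrite("pics/c1.png",np.vstack([np.hstack([c(t,355,200,80,60,5),c(t,115,215,80,60,5)]),np.hstack([c(s,150,200,80,60,5),c(s,340,150,80,60,5)])]))
E
```

```text
(no output)
```

View pics/c1.png

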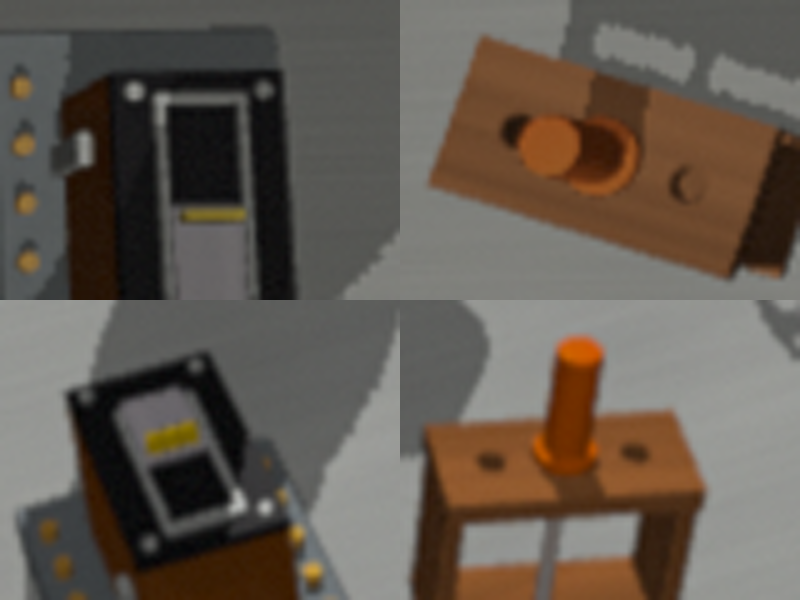

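Top crop: the relay top plate's +x edge runs from about (377.4,214.4) to (411,214.2), the rib is at about (397.5,243) and the rod's handle top is at (145,244.4). Scene crop: the plate corners are (163.6,218.4), (191.4,210.4), (208,244) and (177,253.6), and the handle top is at (375.8,160). The shutter opens towards world +x.

```bash
cat > h.py <<'E'
from workcell import manip, cams, workorder
import cv2,numpy as np
from scipy.optimize import least_squares
np.set_printoptions(precision=4,suppress=True)
C={n:cams.calibration(n) for n in("scene","top")}
def proj(n,P):
    c=C[n];T=np.linalg.inv(c["world_from_camera"]);p=np.atleast_2d(P)@T[:3,:3].T+T[:3,3]
    return np.c_[c["cx"]+c["fx"]*p[:,0]/-p[:,2],c["cy"]-c["fy"]*p[:,1]/-p[:,2]]
def tri(**px):
    return least_squares(lambda P:np.concatenate([(proj(n,P)-[q]).ravel() for n,q in px.items()]),[.5,0,.1])
def ray(n,q,z):
    return least_squares(lambda P:(proj(n,[P[0],P[1],z])-[q]).ravel(),[.5,0]).x
def world(p,L):
    x,y,a=p;L=np.atleast_2d(L);c,s=np.cos(a),np.sin(a)
    return np.c_[x+c*L[:,0]-s*L[:,1],y+s*L[:,0]+c*L[:,1],L[:,2]]
def crop(im,x,y,w=80,h=60,k=5):return cv2.resize(im[y:y+h,x:x+w],(w*k,h*k),interpolation=cv2.INTER_CUBIC)
E
python3 - <<'E'
from h import *
r=tri(top=[145,244.4],scene=[375.8,160]);print("handle top",r.x,r.fun)
# +x+y,+x-y,-x-y,-x+y
L=np.array([[55,32,114],[55,-32,114],[-55,-32,114],[-55,32,114]])/1e3
t=np.array([[377.4,214.4],[411,214.2]]);s=np.array([[208,244],[177,253.6],[163.6,218.4],[191.4,210.4]])
f=lambda p:np.concatenate([(proj("top",world(p,L))[:2]-t).ravel(),(proj("scene",world(p,L))-s).ravel()])
r=least_squares(f,[.5,-.3,0]);p=r.x;print("relay",p,r.fun)
R=np.array([[60,30],[60,-30],[-60,-30],[-60,30]])/2e3*[1,1]
# rack corners: top image
q=[[115+(482-400)/5,215+37/5],[115+(430-400)/5,215+185/5],[115+(733-400)/5,215+278/5],[115+(779-400)/5,215+130/5]]
for z in(.1,.112):print("rack",z,np.array([ray("top",a,z) for a in q]))
I={n:cv2.imread(f"pics/{n}0.png") for n in C}
def ov(n,x0,y0):
    o=crop(I[n],x0,y0,80,60,5)
    F=np.array([[-36,-13.5,117.5],[44,-13.5,117.5],[44,13.5,117.5],[-36,13.5,117.5]])/1e3
    hole=np.array([[-22+8*np.cos(a),8*np.sin(a),114] for a in np.linspace(0,6.28,24)])/1e3
    for X,c in((L,(0,255,0)),(F,(255,255,0)),(hole,(0,0,255))):
        u=((proj(n,world(p,X))-[x0,y0]+.5)*5).astype(int);cv2.polylines(o,[u],True,c,1)
    return o
cv2.imwrite("pics/c2.png",np.vstack([np.hstack([ov("top",355,200),ov("top",355,225)]),np.hstack([ov("scene",150,200),crop(I["scene"],340,150)])]))
E
```

```text
handle top [0.539  0.2317 0.1599] [-0.2263 -0.0995 -0.3135  0.0814]
relay [ 0.5318 -0.217  -0.0224] [-0.449  -0.6395  0.3282 -0.6311 -0.1376 -0.3416 -0.112  -0.8006 -0.9289
 -0.3635  0.5215 -0.3742]
rack 0.1 [[0.5859 0.2777]
 [0.5301 0.2961]
 [0.4923 0.1816]
 [0.5473 0.1644]]
rack 0.112 [[0.5843 0.2733]
 [0.5295 0.2915]
 [0.4922 0.1787]
 [0.5463 0.1619]]
```

View pics/c2.png

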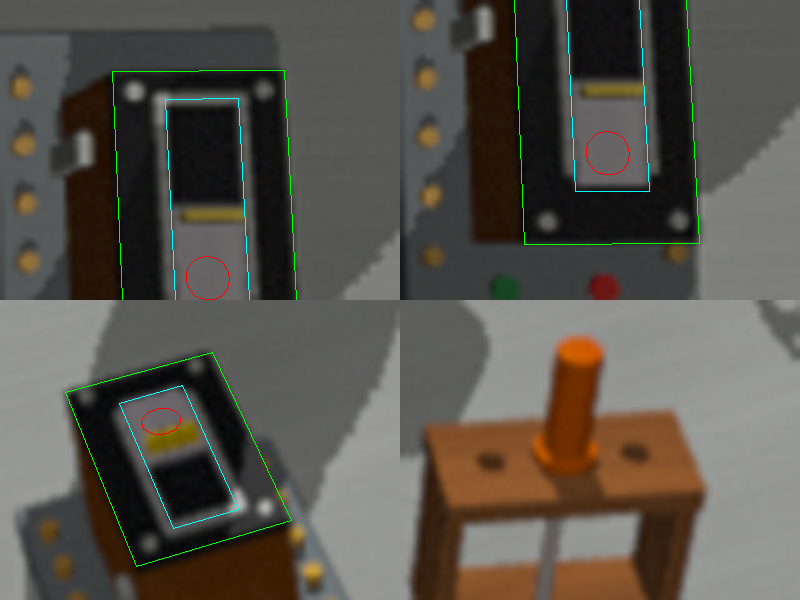

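The overlay fits the plate edges and guides within about 1 px. The relay is at (0.532,-0.217) with yaw -0.022, which puts the hole at (0.510,-0.2165). The shutter is already about 3 mm open. The rod is at (0.539,0.231), and its handle top at 0.160 matches a rack top of 0.100. Moving over the rod now.

Units first: shifts go in shares of 0.8 m and turns go in shares of 2 pi rad. So -0.682 m / 0.8 = -0.8525, 0.584 m / 0.8 = 0.73.

```bash
cat > d.py <<'E'
import sys
from h import *
from scipy.spatial.transform import Rotation as R
o=manip.get_obs();w=np.array(list(map(float,sys.argv[1:4])))
print(o["clock"],o["position"],R.from_quat(o["ee_rot"]).as_matrix()[:,2],"tool delta",R.from_quat(o["ee_rot"]).inv().apply(w-o["position"]),o["joint_pos"],o["ft_force"])
E
python3 jog.py '[[[0, 0, 0, 0.4613, -0.3725, -0.025, 1], [0, 0, 0, 0.4613, -0.3725, -0.025, 1], [0, 0, 0, 0.4613, -0.3725, -0.025, 1], [0, 0, 0, 0.4613, -0.3725, -0.025, 1], [0, 0, 0, 0.4613, -0.3725, -0.025, 1], [0, 0, 0, 0.4613, -0.3725, -0.025, 1], [0, 0, 0, 0.4613, -0.3725, -0.025, 1], [0, 0, 0, 0.4613, -0.3725, -0.025, 1], [0, 0, 0, 0.73, -0.8525, -0.025, 1], [0, 0, 0, 0.73, -0.8525, -0.025, 1], [0, 0, 0, 0.73, -0.8525, -0.025, 1], [0, 0, 0, 0.73, -0.8525, -0.025, 1], [0, 0, 0, 0.73, -0.8525, -0.025, 1], [0, 0, 0, 0.73, -0.8525, -0.025, 1], [0, 0, 0, 0.73, -0.8525, -0.025, 1], [0, 0, 0, 0.73, -0.8525, -0.025, 1], [0, 0, 0, 0.73, -0.8525, -0.025, 1]]]'; python3 d.py .539 .231 .111
```

```text
clock: 2.22
position: [0.5391, 0.2311, 0.2507]
ee_rot: [0.988, 0.154, -0.001, 0.0]
ft_force: [0.1, -0.1, 0.8]
grip_width: 1.0
grasp_force: 0.0
2.225 [0.5391 0.2311 0.2507] [-0.001  -0.0005 -1.    ] tool delta [0.     0.     0.1397] [ 0.1501  0.3355 -0.7916  1.5045  0.2397  1.4028 -1.9163] [ 0.1181 -0.0908  0.827 ]
```

Converted, 0.14 m / 0.8 = 0.175, 0.13 m / 0.8 = 0.1625.

```bash
python3 jog.py '[[[0, 0, 0, 0, 0, 0.0625, 1], [0, 0, 0, 0, 0, 0.125, 1], [0, 0, 0, 0, 0, 0.1625, 1], [0, 0, 0, 0, 0, 0.175, 1], [0, 0, 0, 0, 0, 0.175, 1], [0, 0, 0, 0, 0, 0.175, 0], [0, 0, 0, 0, 0, 0.175, 0], [0, 0, 0, 0, 0, 0.175, 0], [0, 0, 0, 0, 0, 0.175, 0], [0, 0, 0, 0, 0, 0.175, 0], [0, 0, 0, 0, 0, 0.175, 0], [0, 0, 0, 0, 0, 0.175, 0], [0, 0, 0, 0, 0, 0.175, 0]]]' 90; python3 d.py .539 .231 .24
```

```text
clock: 3.85
position: [0.5396, 0.2314, 0.1119]
ee_rot: [0.988, 0.153, 0.0, 0.0]
ft_force: [-0.5, -1.2, 5.4]
grip_width: 0.234
grasp_force: 87.7
3.85 [0.5396 0.2314 0.1119] [ 0.0009  0.0001 -1.    ] tool delta [-0.0006  0.0002 -0.1281] [ 0.1198  0.4494 -0.7532  1.6747  0.3322  1.1491 -1.9845] [-0.4889 -1.2266  5.3765]
```

Converted, -0.14 m / 0.8 = -0.175, -0.11 m / 0.8 = -0.1375.

```bash
python3 jog.py '[[[0, 0, 0, 0, 0, -0.0375, 0], [0, 0, 0, 0, 0, -0.0875, 0], [0, 0, 0, 0, 0, -0.1375, 0], [0, 0, 0, 0, 0, -0.175, 0], [0, 0, 0, 0, 0, -0.175, 0], [0, 0, 0, 0, 0, -0.175, 0]]]' ; python3 - <<'E'
from h import *
t=cams.camera("top");s=cams.camera("scene")
cv2.imwrite("pics/c3.png",np.hstack([crop(t,90,190,100,100,4),crop(s,330,100,100,100,4)]))
E
python3 d.py .51 -.2165 .25
```

```text
clock: 4.6
position: [0.539, 0.2309, 0.2503]
ee_rot: [0.988, 0.153, -0.001, 0.0]
ft_force: [0.0, 0.2, -0.9]
grip_width: 0.237
grasp_force: 87.9
4.7 [0.5388 0.2309 0.2499] [-0.002  -0.0008 -1.    ] tool delta [-0.163   0.4176  0.0003] [ 0.1514  0.3363 -0.7931  1.5058  0.2404  1.4023 -1.9174] [-0.8381  0.553   0.1278]
```

View pics/c3.png

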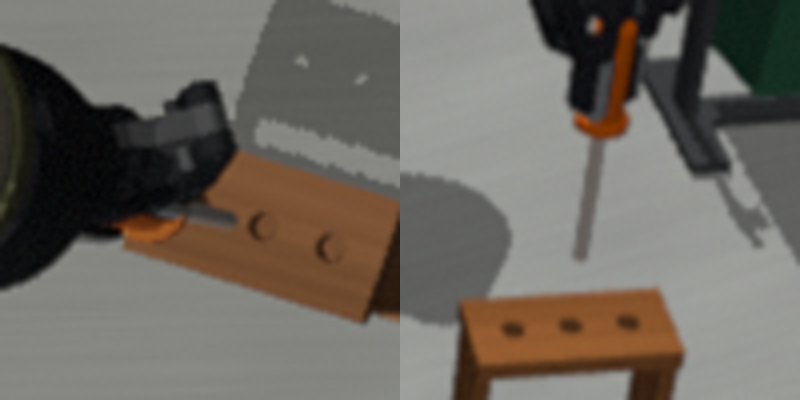

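The rod is out and hanging in the gripper. Its tip is at about (148.8,244) in top and (374.9,164.5) in scene.

```bash
python3 - <<'E'
from h import *
r=tri(top=[148.3,244],scene=[374.9,164.2]);print(r.x,r.fun)
P=np.array([[.539,.231,.1486],[.539,.231,.2386]]);print(proj("top",P),proj("scene",P))
E
```

```text
[0.5404 0.2295 0.1497] [-0.3515 -0.1544 -0.482   0.1226]
[[147.2781 244.6933]
 [128.5235 240.9388]] [[374.6015 164.1895]
 [379.7157 130.5983]]
```

Converted, 0.4206 m / 0.8 = 0.5258, -0.1536 m / 0.8 = -0.192.

```bash
python3 jog.py '[[[0, 0, 0, -0.0256, 0.07, 0, 0], [0, 0, 0, -0.0513, 0.14, 0, 0], [0, 0, 0, -0.0769, 0.21, 0, 0], [0, 0, 0, -0.1025, 0.28, 0, 0], [0, 0, 0, -0.1281, 0.3513, 0, 0], [0, 0, 0, -0.1538, 0.4213, 0, 0], [0, 0, 0, -0.1794, 0.4913, 0, 0], [0, 0, 0, -0.192, 0.5258, 0, 0], [0, 0, 0, -0.192, 0.5258, 0, 0], [0, 0, 0, -0.192, 0.5258, 0, 0], [0, 0, 0, -0.192, 0.5258, 0, 0]]]'; python3 - <<'E'
from h import *
t=cams.camera("top");s=cams.camera("scene")
cv2.imwrite("pics/c4.png",np.hstack([crop(t,350,190,80,100,5),crop(s,140,160,80,100,5)]))
p=manip.get_obs()["position"];print(proj("top",p-[0,0,.1019]),proj("scene",p-[0,0,.1019]))
E
python3 d.py .5198 -.2167 .2235
```

```text
clock: 6.08
position: [0.5206, -0.2147, 0.2512]
ee_rot: [0.988, 0.154, -0.0, -0.0]
ft_force: [-0.2, 0.6, -0.9]
grip_width: 0.236
grasp_force: 88.2
[[400.7634 248.1819]] [[181.9379 214.2161]]
6.175 [ 0.5206 -0.2151  0.2514] [ 0.0001 -0.0001 -1.    ] tool delta [-0.0012  0.0013  0.0279] [ 0.7773  0.2302 -0.5449  1.5752  0.121   1.3699 -1.0414] [ 0.378   0.0976 -0.9621]
```

View pics/c4.png

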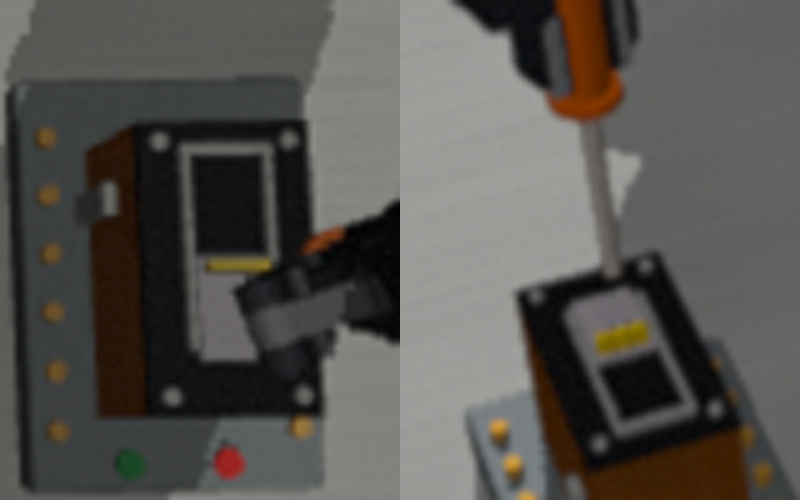

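The rod's tip is at (182.4,214.4) in scene, predicted (181.9,214.2), so the model holds. I'll descend behind the rib.

Converted, 0.028 m / 0.8 = 0.035, 0.0013 m / 0.8 = 0.0016.

```bash
python3 jog.py '[[[0, 0, 0, -0.0013, 0.0016, 0.0125, 0], [0, 0, 0, -0.0013, 0.0016, 0.025, 0], [0, 0, 0, -0.0013, 0.0016, 0.035, 0], [0, 0, 0, -0.0013, 0.0016, 0.035, 0], [0, 0, 0, -0.0013, 0.0016, 0.035, 0], [0, 0, 0, -0.0013, 0.0016, 0.035, 0]]]'; python3 d.py .5498 -.2174 .2235;  python3 - <<'E'
from h import *
s=cams.camera("scene")
cv2.imwrite("pics/c5.png",crop(s,150,180,60,60,8))
p=manip.get_obs()["position"];print(proj("scene",p-[0,0,.1019]))
E
```

```text
clock: 6.92
position: [0.52, -0.2177, 0.2237]
ee_rot: [0.988, 0.153, 0.0, 0.0]
ft_force: [0.1, 0.2, -0.9]
grip_width: 0.239
grasp_force: 88.2
6.925 [ 0.52   -0.2177  0.2237] [ 0.0006 -0.0003 -1.    ] tool delta [0.0285 0.0087 0.0002] [ 0.7789  0.2465 -0.5419  1.6153  0.1306  1.3154 -1.0457] [ 0.1362  0.2    -0.9037]
[[182.1914 224.3138]]
```

View pics/c5.png

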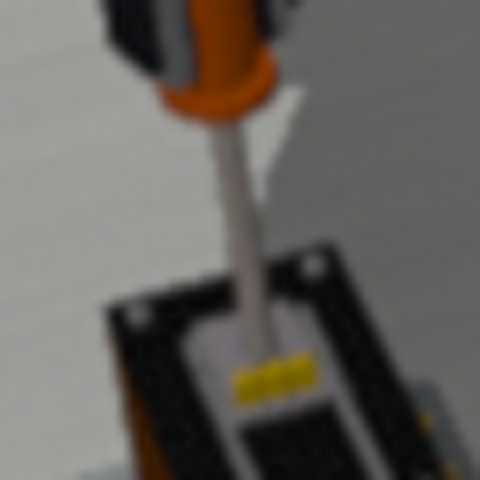

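The tip is at about (182,224) in scene, right behind the yellow rib and within its width. Pushing now.

Converted, 0.0275 m / 0.8 = 0.0344, 0.026 m / 0.8 = 0.0325.

```bash
python3 jog.py '[[[0, 0, 0, 0.005, 0.0015, 0, 0], [0, 0, 0, 0.01, 0.003, 0, 0], [0, 0, 0, 0.015, 0.0045, 0, 0], [0, 0, 0, 0.02, 0.006, 0, 0], [0, 0, 0, 0.025, 0.0075, 0, 0], [0, 0, 0, 0.0288, 0.0088, 0, 0], [0, 0, 0, 0.0325, 0.01, 0, 0], [0, 0, 0, 0.0344, 0.0106, 0, 0], [0, 0, 0, 0.0344, 0.0106, 0, 0], [0, 0, 0, 0.0344, 0.0106, 0, 0]]]'; python3 d.py .5498 -.2174 .2235;  python3 - <<'E'
from h import *
s=cams.camera("scene")
cv2.imwrite("pics/c6.png",crop(s,150,180,60,60,8))
E
```

```text
clock: 8.22
position: [0.5486, -0.2173, 0.2233]
ee_rot: [0.988, 0.153, 0.0, -0.0]
ft_force: [-1.0, -0.4, -1.1]
grip_width: 0.234
grasp_force: 87.9
8.225 [ 0.5486 -0.2173  0.2233] [ 0.0002  0.0001 -1.    ] tool delta [ 0.0011  0.0004 -0.0002] [ 0.7415  0.3076 -0.5413  1.5462  0.1611  1.3324 -1.0801] [-1.0061 -0.3655 -1.1077]
```

View pics/c6.png

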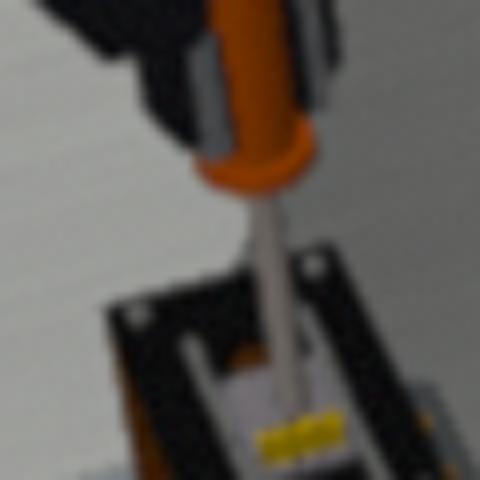

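The shutter has moved and the edge of the hole now shows at about (181,224). The force is still only the sliding force, so I'll nudge towards the stop.

```bash
python3 jog.py '[[[0, 0, 0, 0.001, 0.0003, 0, 0], [0, 0, 0, 0.002, 0.0006, 0, 0], [0, 0, 0, 0.002, 0.0006, 0, 0]]]'; python3 jog.py '[[[0, 0, 0, 0.001, 0.0003, 0, 0], [0, 0, 0, 0.001, 0.0003, 0, 0]]]' ; python3 jog.py '[[[0, 0, 0, 0.001, 0.0003, 0, 0], [0, 0, 0, 0.001, 0.0003, 0, 0]]]' | grep -E 'pos|ft'
```

```text
clock: 8.65
position: [0.5501, -0.2173, 0.2233]
ee_rot: [0.988, 0.153, -0.0, -0.0]
ft_force: [-1.9, 1.2, -1.7]
grip_width: 0.24
grasp_force: 87.8
clock: 8.9
position: [0.5508, -0.2173, 0.2233]
ee_rot: [0.988, 0.153, -0.0, -0.0]
ft_force: [-3.5, 0.3, 0.2]
grip_width: 0.236
grasp_force: 87.9
position: [0.5514, -0.2173, 0.2232]
ft_force: [-5.4, 1.5, 1.8]
```

The force rises at x≈0.550, so the shutter is at its stop, which agrees with the predicted position. I'll back off, lift and move over the hole.

```bash
python3 jog.py '[[[0, 0, 0, -0.0063, -0.0019, 0, 0], [0, 0, 0, -0.0063, -0.0019, -0.015, 0], [0, 0, 0, -0.0063, -0.0019, -0.0313, 0], [0, 0, 0, -0.025, -0.0088, -0.0313, 0], [0, 0, 0, -0.0493, -0.0168, -0.0313, 0], [0, 0, 0, -0.0493, -0.0168, -0.0313, 0], [0, 0, 0, -0.0493, -0.0168, -0.0225, 0], [0, 0, 0, -0.0493, -0.0168, -0.0225, 0], [0, 0, 0, -0.0493, -0.0168, -0.0225, 0]]]'; python3 d.py .51 -.2165 .2235;  python3 - <<'E'
from h import *
s=cams.camera("scene");t=cams.camera("top")
p=manip.get_obs()["position"];print(proj("scene",p-[0,0,.1019]))
o=crop(s,150,180,60,60,8)
h=np.array([[-22+8*np.cos(a),8*np.sin(a),114] for a in np.linspace(0,6.28,24)])/1e3
u=((proj("scene",world([.5318,-.217,-.0224],h))-[150,180]+.5)*8).astype(int);o2=o.copy();cv2.polylines(o2,[u],True,(0,255,0),1)
cv2.imwrite("pics/c7.png",np.hstack([o2,crop(t,370,215,40,60,8)]))
E
```

```text
clock: 10.28
position: [0.5107, -0.2164, 0.2411]
ee_rot: [0.988, 0.154, -0.0, -0.0]
ft_force: [1.2, -0.4, -1.0]
grip_width: 0.238
grasp_force: 88.0
10.275 [ 0.5107 -0.2164  0.2411] [-0.0002  0.0004 -1.    ] tool delta [-0.0006 -0.0001  0.0176] [ 0.7914  0.2157 -0.5438  1.6124  0.1135  1.3455 -1.0301] [ 1.1523 -0.3877 -1.0232]
[[180.4035 215.0399]]
```

View pics/c7.png

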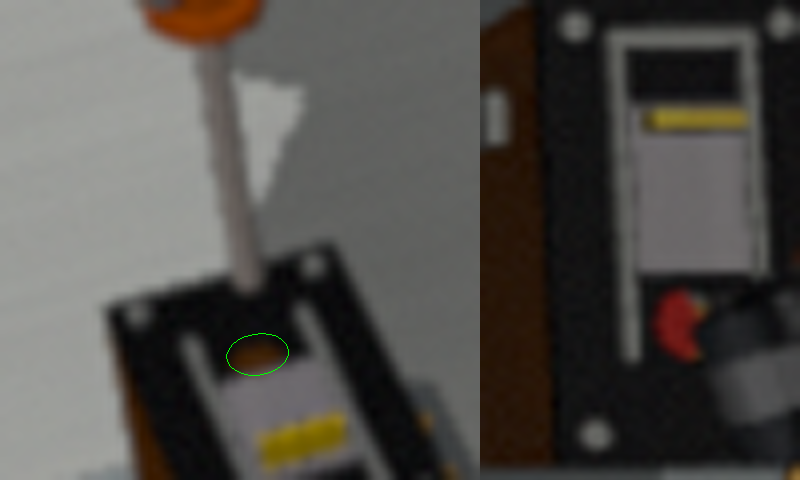

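Left: the predicted hole circle sits on the visible opening at (182,224), and the tip at (181.1,215.6) matches its prediction. Right: the red button is visible and the shutter is clear of it. I'll go in.

Converted, 0.044 m / 0.8 = 0.055, 0.036 m / 0.8 = 0.045.

```bash
python3 jog.py '[[[0, 0, 0, -0.0008, 0, 0.0125, 0], [0, 0, 0, -0.0008, 0, 0.025, 0], [0, 0, 0, -0.0008, 0, 0.035, 0], [0, 0, 0, -0.0008, 0, 0.045, 0], [0, 0, 0, -0.0008, 0, 0.055, 0], [0, 0, 0, -0.0008, 0, 0.055, 0], [0, 0, 0, -0.0008, 0, 0.055, 0], [0, 0, 0, -0.0008, 0, 0.055, 0]]]'; python3 jog.py '[[[0, 0, 0, 0, 0, 0.0038, 0], [0, 0, 0, 0, 0, 0.0075, 0], [0, 0, 0, 0, 0, 0.0088, 0], [0, 0, 0, 0, 0, 0.0088, 0], [0, 0, 0, 0, 0, 0.0088, 0]]]'
```

```text
clock: 11.38
position: [0.5099, -0.2168, 0.1977]
ee_rot: [0.988, 0.153, 0.0, 0.0]
ft_force: [0.4, -0.4, -1.2]
grip_width: 0.236
grasp_force: 88.0
clock: 12.0
position: [0.5098, -0.2168, 0.1905]
ee_rot: [0.988, 0.153, 0.0, 0.0]
ft_force: [0.3, 0.9, 1.5]
grip_width: 0.237
grasp_force: 88.2
```

Converted, 0.0055 m / 0.8 = 0.0069, 0.004 m / 0.8 = 0.005.

```bash
python3 jog.py '[[[0, 0, 0, 0, 0, 0.0025, 0], [0, 0, 0, 0, 0, 0.005, 0], [0, 0, 0, 0, 0, 0.0069, 0], [0, 0, 0, 0, 0, 0.0069, 0], [0, 0, 0, 0, 0, 0.0069, 0]]]'|grep -E "pos|ft"; for i in 1 2; do python3 jog.py '[[[0, 0, 0, 0, 0, 0.0006, 0], [0, 0, 0, 0, 0, 0.0006, 0], [0, 0, 0, 0, 0, 0.0006, 0]]]' |grep -E "pos|ft"; done
```

```text
position: [0.5098, -0.2168, 0.185]
ft_force: [-0.5, 1.3, 4.4]
position: [0.5098, -0.2168, 0.1844]
ft_force: [-0.8, 0.9, 5.4]
position: [0.5098, -0.2168, 0.1838]
ft_force: [-0.8, 1.7, 4.7]
```

Converted, 0.0005 m / 0.8 = 0.0006.

```bash
for i in 1 2; do python3 jog.py '[[[0, 0, 0, 0, 0, 0.0006, 0], [0, 0, 0, 0, 0, 0.0006, 0], [0, 0, 0, 0, 0, 0.0006, 0]]]' |grep -E "pos|ft|grasp"; done
```

```text
position: [0.5099, -0.2168, 0.1837]
ft_force: [0.2, 0.1, 8.4]
grasp_force: 88.6
position: [0.5101, -0.2167, 0.1837]
ft_force: [-2.5, 0.8, 10.5]
grasp_force: 89.2
```

The z position stalls at 0.1837 while the force climbs, so the button is on its stop at about 11 N. I'll do a short hold and then hand in.

```bash
python3 jog.py '[[[0, 0, 0, 0, 0, 0, 0], [0, 0, 0, 0, 0, 0, 0], [0, 0, 0, 0, 0, 0, 0], [0, 0, 0, 0, 0, 0, 0]]]' && python3 -c "
from workcell import manip, cams, workorder
print(workorder.hand_in())"
```

```text
clock: 14.62
position: [0.5101, -0.2167, 0.1837]
ee_rot: [0.988, 0.153, 0.0, 0.0]
ft_force: [-1.2, 1.7, 10.6]
grip_width: 0.237
grasp_force: 89.2
the job is handed in; nothing more can be done
None
```

I drew the rod, pushed the shutter to its open stop and handed the job in at 14.6 s with the gripped rod holding the button on its stop at about 11 N; the hand-in returned no verdict.

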